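# Knock worn guide inserts out of their locked holders

### The job

In each holder that still has a guide insert in it, loosen the lock screw until it has let go of the insert - some of them have left-hand threads, so feel which way each one goes - and only then push its ejector rod home to drive the insert out; never force a rod while its screw is tight. Put every insert into the tray, lying on the tray's floor, and when they are all in, push the tray up flat against the wooden fence, between its end stubs. Leave the small tape roll and the tin behind the holders where they are.

Things in the scene. Friction and masses are not known exactly. Their poses are not given: they have to be found in the camera images.
- holder_a: Grey block screwed to the bench, 52 (x) x 82 (y, with feet) x 48 mm high, open tunnel along its x axis, 32 wide and 38 mm high, whose floor is the bench. Origin on the bench under its middle; x axis points away from the rod head, the way the insert comes out (exit face at x = +26 mm). Its lock screw stands at x = -6 mm.
- screw_a (a joint): Turn of this holder's lock screw in rad: at most 0.15 at the start (tight; it stops dead at 0), grows as it is loosened, stops at 2.2. Its tip has left the insert's slot at 1.7 at the latest. The thread may be right-hand or LEFT-hand and the holders look alike: which way loosens must be found by trying; the tight way goes solid within 0.15 rad, the loosening way turns with a light drag (0.06 N m) and lifts the wing 4.5 mm per rad. Stays where it is left.
- wing_a (a point): Centre of the black wing on top of this lock screw, a bar 46 long (the point's x axis), 13 thick (y) and 26 mm high, on a vertical axis; 71 mm above the bench when tight, its underside is 6 mm above the boss below it. Pinch it across its 13 mm from above.
- rod_a (a joint): Travel of this holder's captive ejector rod in m: 0 at the start, 0.075 at the stop (there is 1.5 mm of play before it meets the insert), when the insert's rear end is about 31 mm out of the block. About 2 N of friction, stays where it is left.
- push_a (a point): Point on the rear face of the ejector rod's head (a steel plate 34 wide, standing from 4 to 56 mm above the bench), 34 mm above the bench, 124 mm behind the holder's middle at the start. Push it along the holder's +x.
- insert_a_center (a point): Centre of the guide insert seated in holder a (None if that holder is empty): dark steel block 50 (x) x 30 (y) x 34 mm (z), 0.11 to 0.22 kg, with a 12 mm wide, 9 mm deep slot across its top, 13 mm behind the centre, in which the lock screw's tip sits, and a brass bush in its top and front face. Seated, its front end sticks 8 mm out of the block and it lies 17 mm up.
- holder_b: Grey block screwed to the bench, 52 (x) x 82 (y, with feet) x 48 mm high, open tunnel along its x axis, 32 wide and 38 mm high, whose floor is the bench. Origin on the bench under its middle; x axis points away from the rod head, the way the insert comes out (exit face at x = +26 mm). Its lock screw stands at x = -6 mm.
- screw_b (a joint): Turn of this holder's lock screw in rad: at most 0.15 at the start (tight; it stops dead at 0), grows as it is loosened, stops at 2.2. Its tip has left the insert's slot at 1.7 at the latest. The thread may be right-hand or LEFT-hand and the holders look alike: which way loosens must be found by trying; the tight way goes solid within 0.15 rad, the loosening way turns with a light drag (0.06 N m) and lifts the wing 4.5 mm per rad. Stays where it is left.
- wing_b (a point): Centre of the black wing on top of this lock screw, a bar 46 long (the point's x axis), 13 thick (y) and 26 mm high, on a vertical axis; 71 mm above the bench when tight, its underside is 6 mm above the boss below it. Pinch it across its 13 mm from above.
- rod_b (a joint): Travel of this holder's captive ejector rod in m: 0 at the start, 0.075 at the stop (there is 1.5 mm of play before it meets the insert), when the insert's rear end is about 31 mm out of the block. About 2 N of friction, stays where it is left.
- push_b (a point): Point on the rear face of the ejector rod's head (a steel plate 34 wide, standing from 4 to 56 mm above the bench), 34 mm above the bench, 124 mm behind the holder's middle at the start. Push it along the holder's +x.
- insert_b_center (a point): Centre of the guide insert seated in holder b (None if that holder is empty): dark steel block 50 (x) x 30 (y) x 34 mm (z), 0.11 to 0.22 kg, with a 12 mm wide, 9 mm deep slot across its top, 13 mm behind the centre, in which the lock screw's tip sits, and a brass bush in its top and front face. Seated, its front end sticks 8 mm out of the block and it lies 17 mm up.
- holder_c: Grey block screwed to the bench, 52 (x) x 82 (y, with feet) x 48 mm high, open tunnel along its x axis, 32 wide and 38 mm high, whose floor is the bench. Origin on the bench under its middle; x axis points away from the rod head, the way the insert comes out (exit face at x = +26 mm). Its lock screw stands at x = -6 mm.
- screw_c (a joint): Turn of this holder's lock screw in rad: at most 0.15 at the start (tight; it stops dead at 0), grows as it is loosened, stops at 2.2. Its tip has left the insert's slot at 1.7 at the latest. The thread may be right-hand or LEFT-hand and the holders look alike: which way loosens must be found by trying; the tight way goes solid within 0.15 rad, the loosening way turns with a light drag (0.06 N m) and lifts the wing 4.5 mm per rad. Stays where it is left.
- wing_c (a point): Centre of the black wing on top of this lock screw, a bar 46 long (the point's x axis), 13 thick (y) and 26 mm high, on a vertical axis; 71 mm above the bench when tight, its underside is 6 mm above the boss below it. Pinch it across its 13 mm from above.
- rod_c (a joint): Travel of this holder's captive ejector rod in m: 0 at the start, 0.075 at the stop (there is 1.5 mm of play before it meets the insert), when the insert's rear end is about 31 mm out of the block. About 2 N of friction, stays where it is left.
- push_c (a point): Point on the rear face of the ejector rod's head (a steel plate 34 wide, standing from 4 to 56 mm above the bench), 34 mm above the bench, 124 mm behind the holder's middle at the start. Push it along the holder's +x.
- insert_c_center (a point): Centre of the guide insert seated in holder c (None if that holder is empty): dark steel block 50 (x) x 30 (y) x 34 mm (z), 0.11 to 0.22 kg, with a 12 mm wide, 9 mm deep slot across its top, 13 mm behind the centre, in which the lock screw's tip sits, and a brass bush in its top and front face. Seated, its front end sticks 8 mm out of the block and it lies 17 mm up.
- tray: Loose open aluminium tray, 120 (x) x 190 (y) x 26 mm, walls and floor 5 mm, 0.3 kg, too wide to grip across. Origin in the middle of its underside; its x axis points roughly at the fence. Pushed along x 10 mm off-centre it turns roughly 0.013 rad per 10 mm of way.
- fence: Fixed wooden fence with two short end stubs. Origin on the bench where the middle of the tray belongs: the fence's face lies 62 mm ahead in its x axis, the stubs' inner faces 125 mm to either side (30 mm of play for the tray). Rail and stubs are 30 mm high; the stubs reach back to x = +18 mm.
- tin_mid (a point): Middle of the small round tin standing behind the holders (bystander, 75 across, 58 mm high).
- roll_mid (a point): Middle of the small black tape roll behind the holders (bystander, 53 across, 19 mm high).

How it is judged:
By the outcome, as a careful person would: the job done as asked, in the order asked, and still so for the second after the job is handed in, with the robot touching nothing.
Of insert_a, insert_b, insert_c only 2 to 3 are there at a start; the rules pass over those that are not, and their reading is None.
At some moment in a run one of tray, insert_a, insert_b, insert_c may be knocked a few centimetres aside while the robot is not near it.
Once in a run the grip may slacken for a moment while it holds something.
It also fails if it takes over 210 s, if anything falls off the work surface, if the arm or the gripper's body presses on something with over 40 N, if the wrist force passes 120 N, or if a joint passes its speed limit or range.

### The arm

A 6-joint arm with a two-finger parallel gripper is mounted at the origin on a cart in front of the work surface, level with it; the furniture and walls round the work are solid. World frame = base frame: x ahead of the robot, y to its left, z up, the work surface at z = 0. Lengths are in m, angles in rad, forces in N, time in s.
With the tool pointing down it reaches from about 0.225 to 0.875 m from the base axis. Payload 3.4 kg.
Tool frame: the origin (TCP) lies midway between the tips of the shut fingers; the grasp point (between the pads) lies 19 mm behind it (manip.grip_point_offset is the distance from the TCP to the grasp point, in m); x points along the fingers, y is the direction in which the jaws open and shut, and the axes are right-handed (so a half turn about x gives the same grasp; the last joint's range is limited). The gripper opens to 85 mm and grips with 20 to 120 N. Pads are 22 mm wide; open, the fingers measure 114 mm over their backs; the gripper's body (76 mm by 85 mm) begins 54 mm behind the grasp point. The pads swing forward as they close: fully open they stand 13 mm farther back than shut.
Start: joints at [-1.281, 0.276, 1.505, -0, 1.361, -0.121], TCP at [0.23, -0.527, 0.231] pointing down, gripper open.
Joint ranges: [-2.89, 2.89], [-0.75, 2.08], [0.22, 2.7], [-1.18, 4.32], [0.11, 2.71], [-2.7, 2.7]. Speed limits (rad/s): [2.57, 2.57, 3.14, 3.14, 3.14, 3.14].

### API

Orientations are given as a unit quaternion [w, x, y, z].
In Python, from rig import manip gives the robot as it stands.
- The arm moves only by the shell command python3 -m crank 'ROWS' [FORCE]. ROWS is a JSON object of lists of equal length, an entry for each row: "grip": the opening, from 0 (shut) to 1 (fully open); "slide": the shift along the world's x, y, z in cm, a list of three; "roll": the turn about the world's z in degrees. In form: {"grip": [grip, ...], "slide": [[dx, dy, dz], ...], "roll": [roll, ...]}. A call has 1 to 20 rows; each row is the pose to reach, as a shift and turn from the pose commanded when the call began; what a row does not reach only later rows make up. A row lasts 1/10 s, in which the tool goes at most 50 mm and 8.59 degrees, less where a joint would pass 70% of its speed; a pose out of reach is approached as far as the arm can. A call with a gripper value outside its range is refused whole. The fingers move at their own pace and stop on an object; FORCE is the grip in N (left out, the last holds). Time passes only in rows, so rows that repeat a pose let the fingers close. It gives the time, the measured TCP pose, the force and the opening at its end, in the units of the state.
- manip.get_state(): the state, without advancing time (a new reading comes with each control period).
- manip.get_image(name): name is "scene" or "top"; returns a dict with "frame" (384x512x3 uint8, red, green, blue), "K" (3x3 intrinsics, pixels), "distortion" ([k1, k2, p1, p2, k3] as OpenCV has them; the pictures are not rectified), "R" (3x3) and "t" (3): a world point X has camera coordinates R X + t. Camera axes: x right, y down, z forward; pixel columns grow to the right and rows downward; lengths in m; the calibration is good to about 2 mm. A picture is of the moment at which its call begins. There is no depth.
- manip.sign_off(): hands the job in, once; it reports no verdict.
The state is a dict: "clock": time; "qpos": joint angles; "qd": joint speeds; "effort": joint torques, N m; "position": TCP position; "ee_rot": TCP orientation; "contact_force": force on the tool from outside, world axes, zero at the start; "moment": the same for the moment, N m; "width": finger opening in m.
Only numpy, scipy, OpenCV 4.12 (cv2) and the standard library are available. Lean on these libraries where they do the work, as an engineer would, in place of code of your own. Each camera call takes 0.05 s, during which the arm holds its last target. There are 200 camera calls.

## Working session

There is one attempt and no reset: what is moved stays moved. The work goes in short steps, Python scripts to look and compute and a shell command to move; the robot and the scene stay as the last step left them, time stands still between calls to the robot, and variables do not carry over. Pictures are saved under pics/ and viewed, on a budget of 14 in all, crops included, one or two more only if the job needs it, and the job is handed in when it is done.

```bash
mkdir -p pics; ls; cat > h.py <<'E'
import numpy as np, cv2
from rig import manip
def snap(name,fn=None):
    im=manip.get_image(name)
    if fn: cv2.imwrite('pics/'+fn,im['frame'][:,:,::-1])
    return im
def ray(im,px,z):
    K=np.array(im['K']);D=np.array(im['distortion']);R=np.array(im['R']);t=np.array(im['t'])
    p=cv2.undistortPoints(np.array(px,float).reshape(-1,1,2),K,D).reshape(-1,2)
    d=np.c_[p,np.ones(len(p))]@R; c=-R.T@t
    z=np.broadcast_to(np.asarray(z,float),len(p))
    return c+d*((z-c[2])/d[:,2])[:,None]
def proj(im,X):
    K=np.array(im['K']);D=np.array(im['distortion']);R=np.array(im['R']);t=np.array(im['t'])
    return cv2.projectPoints(np.array(X,float).reshape(-1,1,3),cv2.Rodrigues(R)[0],t,K,D)[0].reshape(-1,2)
E
python3 - <<'E'
from h import *
for n in ('scene','top'):
    im=snap(n,n+'0.png'); R=np.array(im['R']);print(n,-R.T@np.array(im['t']),R[2])
print(manip.get_state(), manip.grip_point_offset)
E
```

```text
pics
scene [-0.05266977  0.6128007   0.91147065] [ 0.49679328 -0.52178098 -0.69349913]
top [ 0.47171249 -0.01013527  1.17565185] [ 0.08975615 -0.02987252 -0.99551568]
{'clock': 0.1, 'qpos': array([-1.28098395e+00,  2.76514905e-01,  1.50598400e+00, -3.73612741e-05,
        1.36067150e+00, -1.21002206e-01]), 'qd': array([ 0.00018828, -0.0019449 , -0.00505719,  0.00086887,  0.00090117,
       -0.00014269]), 'effort': array([ 1.13162547e-03, -4.17701769e+01, -2.46405602e+01, -1.48144968e-04,
        5.75707221e-03, -6.42535070e-06]), 'position': array([ 0.22948143, -0.52672961,  0.23054478]), 'ee_rot': array([-0.14367359, -0.6921813 , -0.14478308,  0.69230109]), 'contact_force': array([-0.19539397, -0.45939601,  0.42101481]), 'moment': array([-0.00937462, -0.05597507,  0.0103036 ]), 'width': 0.0855979916562296} 0.0187
```

View pics/top0.png

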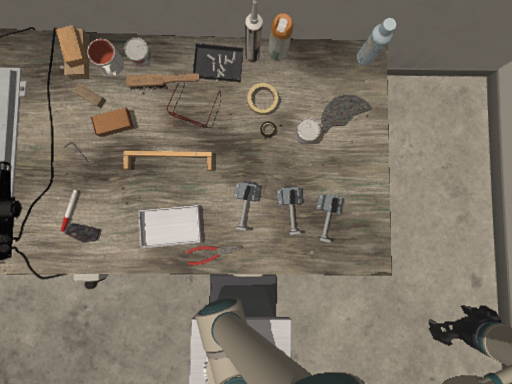

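View pics/scene0.png

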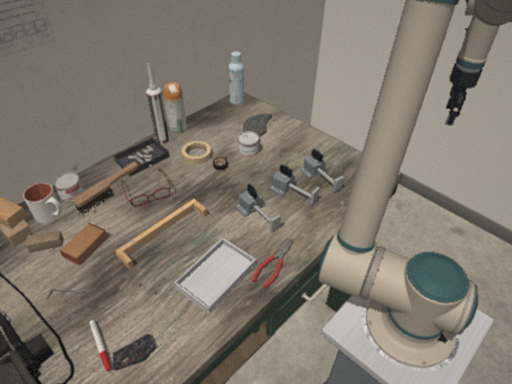

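The top view shows the tray at (170,226), the fence at (169,155), three holders at (247,192), (290,196) and (330,204) with their rods pointing towards the robot, the roll at (268,129) and the tin at (308,130). Next I zoom in on the holders.

```bash
python3 - <<'E'
from h import *
im=snap('top'); f=im['frame'][:,:,::-1]
c=cv2.resize(f[172:252,225:355],None,fx=6,fy=6,interpolation=cv2.INTER_CUBIC)
cv2.imwrite('pics/z1.png',c[:480,:780])
im2=snap('scene'); f2=im2['frame'][:,:,::-1]
c=cv2.resize(f2[145:240,230:350],None,fx=6,fy=6,interpolation=cv2.INTER_CUBIC)
cv2.imwrite('pics/z2.png',c)
np.save('top0.npy',im['frame'])
# fence: orange mask ; tray: bright low-sat
h=cv2.cvtColor(f,cv2.COLOR_BGR2HSV)
m=cv2.inRange(h,(8,90,140),(25,255,255)); m[:145]=0;m[175:]=0;m[:,:115]=0;m[:,225:]=0
ys,xs=np.nonzero(m);print('fence px',xs.min(),xs.max(),ys.min(),ys.max())
r=cv2.minAreaRect(np.c_[xs,ys].astype(np.float32));print(r,ray(im,cv2.boxPoints(r),0.03).round(4))
m=cv2.inRange(h,(0,0,140),(179,50,255)); m[:195]=0;m[255:]=0;m[:,:125]=0;m[:,215:]=0
cs=max(cv2.findContours(m,0,2)[0],key=cv2.contourArea);r=cv2.minAreaRect(cs);print(r);b=ray(im,cv2.boxPoints(r),0.026);print(b.round(4),b.mean(0))
print(np.linalg.norm(b-np.roll(b,1,0),axis=1))
E
```

```text
fence px 123 211 151 169
((166.92759704589844, 159.5824737548828), (88.02947998046875, 17.855876922607422), 0.6820604205131531) [[0.6257 0.3844 0.03  ]
 [0.6835 0.3862 0.03  ]
 [0.6854 0.1052 0.03  ]
 [0.627  0.1046 0.03  ]]
((166.6057586669922, 226.20916748046875), (38.98564147949219, 64.8142318725586), 84.42780303955078)
[[0.4923 0.3497 0.026 ]
 [0.5146 0.1468 0.026 ]
 [0.3915 0.1314 0.026 ]
 [0.3707 0.3325 0.026 ]] [0.44227576 0.24010832 0.026     ]
[0.12284752 0.20415864 0.12408464 0.20217331]
```

View pics/z1.png

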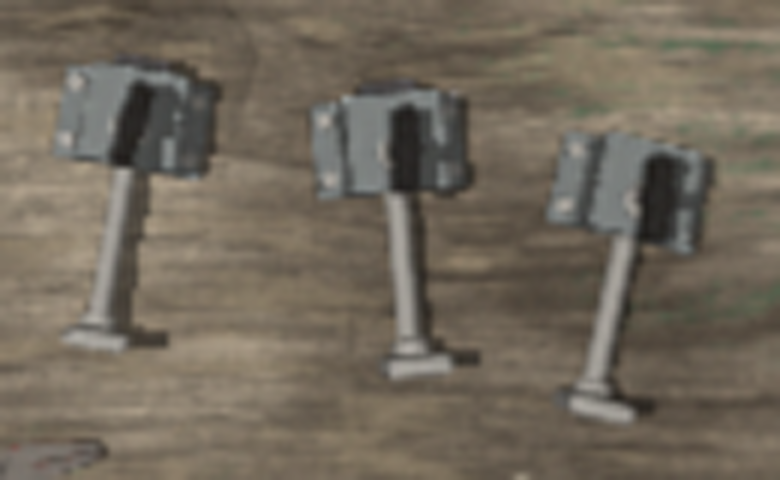

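View pics/z2.png

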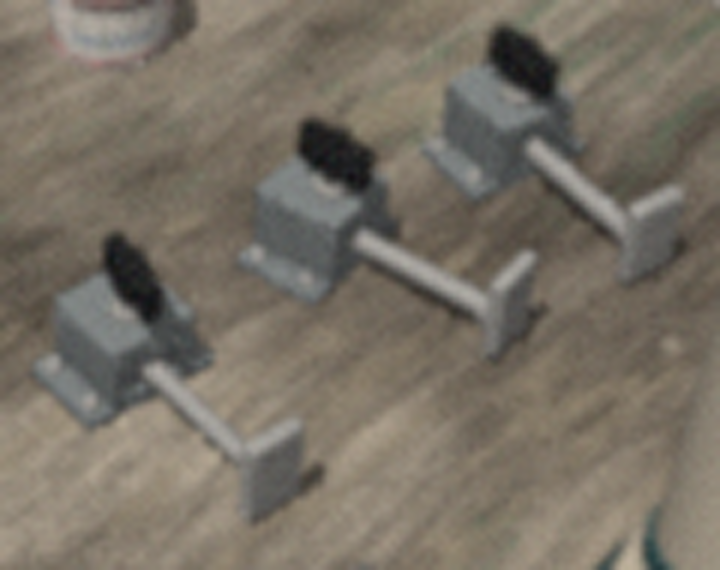

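Left and middle holders show a dark insert end at the top edge, at (150,62) and (390,85) in the zoom. The right holder shows none at (640,135), so it looks empty. In the second zoom the wings are at (132,278), (337,155) and (524,62), and the head faces at (272,470), (512,305) and (655,235).

```bash
cat > meas.py <<'E'
from h import *
def tri(ims,pxs):
    A=[];b=[]
    for im,p in zip(ims,pxs):
        X=ray(im,[p],0.0)[0];c=-np.array(im['R']).T@np.array(im['t']);d=(X-c)/np.linalg.norm(X-c)
        P=np.eye(3)-np.outer(d,d);A.append(P);b.append(P@c)
    x=np.linalg.solve(sum(A),sum(b)); return x,[np.linalg.norm(P@x-q)*1e3 for P,q in zip(A,b)]
def wing(im,px,r=11,thr=60):
    x0,y0=int(px[0])-r,int(px[1])-r
    g=im['frame'][y0:y0+2*r+1,x0:x0+2*r+1].max(2)
    m=(g<thr).astype(np.uint8);n,l,s,c=cv2.connectedComponentsWithStats(m)
    k=1+np.argmax(s[1:,4]);w=np.clip(90-g.astype(float),0,90)*cv2.dilate((l==k).astype(np.uint8),np.ones((3,3)))
    ys,xs=np.nonzero(w);ww=w[ys,xs];cx=(xs*ww).sum()/ww.sum();cy=(ys*ww).sum()/ww.sum()
    C=np.cov(np.c_[xs,ys].T,aweights=ww);e,v=np.linalg.eigh(C)
    return np.array([x0+cx,y0+cy]),v[:,1],s[k,4]
E
python3 - <<'E'
from meas import *
t=snap('top');s=snap('scene')
u=lambda p,o:np.array([(p[0]+.5)/6-.5+o[0],(p[1]+.5)/6-.5+o[1]])
T=(225,172);S=(230,145)
W=[((131,125),(132,278)),((405,150),(337,155)),((658,198),(524,62))]
H=[((97,339),(272,470)),((418,365),(512,305)),((602,406),(655,235))]
for i in range(3):
    a,va,na=wing(t,u(W[i][0],T));b,vb,nb=wing(s,u(W[i][1],S))
    x,e=tri([t,s],[a,b]);print('wing',i,a,b,na,nb,x.round(4),np.round(e,1),ray(t,[a],.071)[0].round(4),ray(s,[b],.071)[0].round(4))
    d=ray(t,[a+5*va,a-5*va],.075);d=d[0]-d[1];aw=np.degrees(np.arctan2(d[1],d[0]))
    ht=ray(t,[u(H[i][0],T)],.05)[0];hs=ray(s,[u(H[i][1],S)],.03)[0]
    print('  head',ht.round(4),hs.round(4),'wing ang',aw)
    for h in(ht,hs):
        v=x-h;print('   axis',np.degrees(np.arctan2(v[1],v[0])),np.hypot(*v[:2]))
E
```

```text
wing 0 [246.96371505 192.31091877] [251.85385278 191.21588463] 53 79 [ 0.5502 -0.0133  0.0684] [0.2 0.2] [ 0.5501 -0.0131  0.071 ] [ 0.5481 -0.0114  0.071 ]
  head [0.4388 0.0048 0.05  ] [0.4377 0.006  0.03  ] wing ang 162.358352618909
   axis -9.194095637844217 0.11281444724466462
   axis -9.699834143193995 0.11409823311555291
wing 1 [292.51348406 196.70307818] [285.66456663 170.68442153] 66 91 [ 0.5386 -0.1556  0.0682] [0.2 0.2] [ 0.5383 -0.1554  0.071 ] [ 0.5368 -0.1529  0.071 ]
  head [ 0.4271 -0.1638  0.05  ] [ 0.4245 -0.1657  0.03  ] wing ang -179.39330675153897
   axis 4.193513566195714 0.11188948858370709
   axis 5.01967286754844 0.11457897166584696
wing 2 [334.38459732 204.94740549] [316.88705932 155.36542115] 76 79 [ 0.5148 -0.2868  0.0683] [0.5 0.5] [ 0.5143 -0.2864  0.071 ] [ 0.5133 -0.2835  0.071 ]
  head [ 0.4068 -0.2607  0.05  ] [ 0.4025 -0.2617  0.03  ] wing ang 171.3042635789623
   axis -13.602233167016847 0.11110002892860528
   axis -12.59244405603114 0.11511188408255685
```

```bash
cat >> h.py <<'E'
from scipy.spatial.transform import Rotation as Ro
def st():
    s=manip.get_state();q=s['ee_rot'];R=Ro.from_quat([q[1],q[2],q[3],q[0]]).as_matrix()
    print('t',round(s['clock'],2),'pos',s['position'].round(4),'jaw',np.degrees(np.arctan2(R[1,1],R[0,1])).round(2),'tilt',R[:,0].round(3),'F',s['contact_force'].round(1),'M',s['moment'].round(2),'w',round(s['width'],4),'q',s['qpos'].round(2))
E
python3 - <<'E'
from h import *
st()
im=snap('top')
for n,w,a in (('L',(.550,-.0130),-9.5),('M',(.538,-.155),4.6),('R',(.5145,-.2865),-13)):
    a=np.radians(a);u=np.array([np.cos(a),np.sin(a)])
    for d in (14,20,23,26,28,30,32,34,38,42):
        pts=[]
        for v in (-8,-4,0,4,8):
            p=np.array(w)+(d+6)/1e3*u+v/1e3*np.array([-u[1],u[0]]);pts.append([*p,.034 if d>27 else .048])
        px=proj(im,pts).astype(np.float32)
        c=cv2.remap(im['frame'],px[:,0].copy(),px[:,1].copy(),1).reshape(-1,3).mean(0)
        print(n,d,c.round(0))
E
```

```text
t 0.3 pos [ 0.2296 -0.527   0.231 ] jaw -66.46 tilt [-0.     0.001 -1.   ] F [-0.6 -0.6  1.2] M [-0.03  0.03  0.03] w 0.0858 q [-1.28  0.28  1.51  0.    1.36 -0.12]
L 14 [60. 59. 58.]
L 20 [110. 113. 112.]
L 23 [122. 126. 125.]
L 26 [90. 91. 90.]
L 28 [83. 83. 82.]
L 30 [75. 73. 72.]
L 32 [81. 76. 74.]
L 34 [92. 84. 76.]
L 38 [110.  99.  83.]
L 42 [105.  94.  80.]
M 14 [62. 61. 60.]
M 20 [103. 106. 104.]
M 23 [122. 126. 124.]
M 26 [103. 105. 104.]
M 28 [91. 92. 91.]
M 30 [79. 77. 77.]
M 32 [77. 73. 73.]
M 34 [83. 77. 74.]
M 38 [99. 89. 74.]
M 42 [100.  89.  74.]
R 14 [54. 53. 51.]
R 20 [88. 90. 89.]
R 23 [116. 119. 117.]
R 26 [122. 121. 113.]
R 28 [123. 120. 111.]
R 30 [129. 120. 105.]
R 32 [137. 126. 109.]
R 34 [137. 125. 108.]
R 38 [141. 129. 112.]
R 42 [150. 138. 120.]
```

```bash
python3 -m crank '{"grip":[0.6,0.6,0.6,0.6,0.6,0.6,0.6,0.6,0.6,0.6,0.6,0.6,0.6,0.6,0.6,0.6],"slide":[[30.8,37.2,-10],[30.8,37.2,-10],[30.8,37.2,-10],[30.8,37.2,-10],[30.8,37.2,-10],[30.8,37.2,-10],[30.8,37.2,-10],[30.8,37.2,-10],[30.8,37.2,-10],[30.8,37.2,-10],[30.8,37.2,-10],[30.8,37.2,-10],[30.8,37.2,-10],[30.8,37.2,-10],[30.8,37.2,-10],[30.8,37.2,-10]],"roll":[-23,-23,-23,-23,-23,-23,-23,-23,-23,-23,-23,-23,-23,-23,-23,-23]}' 30; python3 -c "
from h import *
st()"
```

```text
clock: 1.95
position: [0.5372, -0.1562, 0.1317]
ee_rot: [0.003, 0.707, 0.003, -0.707]
contact_force: [0.1, -0.4, 0.1]
width: 0.0518
t 1.95 pos [ 0.5372 -0.1562  0.1317] jaw -89.56 tilt [ 0. -0. -1.] F [ 0.1 -0.4  0.1] M [-0.01  0.06  0.01] w 0.0518 q [-0.41  0.33  1.69 -0.    1.12  1.16]
```

```bash
python3 -m crank '{"grip":[0.6,0.6,0.6,0.6,0.0,0.0,0.0,0.0,0.0,0.0],"slide":[[0.1,0.1,-3],[0.1,0.1,-6],[0.1,0.1,-7.4],[0.1,0.1,-7.4],[0.1,0.1,-7.4],[0.1,0.1,-7.4],[0.1,0.1,-7.4],[0.1,0.1,-7.4],[0.1,0.1,-7.4],[0.1,0.1,-7.4]],"roll":[0,0,0,0,0,0,0,0,0,0]}' 30; python3 -c "
from h import *
st()"
python3 -m crank '{"grip":[0,0,0,0],"slide":[[0,0,0],[0,0,0],[0,0,0.05],[0,0,0.05]],"roll":[4,8,12,12]}' 30; python3 -c "
from h import *
st()"
```

```text
clock: 2.95
position: [0.5395, -0.1538, 0.0587]
ee_rot: [0.003, 0.708, 0.003, -0.706]
contact_force: [-0.7, 5.0, 5.2]
width: 0.0127
t 2.95 pos [ 0.5395 -0.1538  0.0587] jaw -89.47 tilt [ 0.002  0.    -1.   ] F [-0.7  5.   5.2] M [ 0.54 -0.04  0.06] w 0.0127 q [-0.4   0.4   1.78  0.    0.95  1.16]
clock: 3.35
position: [0.5397, -0.1536, 0.0585]
ee_rot: [0.074, 0.704, 0.075, -0.702]
contact_force: [1.2, 3.3, 2.1]
width: 0.0126
t 3.35 pos [ 0.5397 -0.1536  0.0585] jaw -77.86 tilt [ 0.003  0.002 -1.   ] F [1.2 3.3 2.1] M [ 0.52 -0.27 -2.07] w 0.0126 q [-0.4   0.4   1.78  0.    0.95  0.95]
```

CCW goes solid (-2.07 N m), so this one is left-handed. I'll turn it clockwise and watch the moment.

```bash
python3 -m crank '{"grip":[0,0,0,0,0],"slide":[[0,0.1,-0.05],[0,0.1,-0.05],[0,0.1,0],[0,0.1,0.05],[0,0.1,0.05]],"roll":[-8,-16,-24,-30,-30]}' 30; python3 -c "
from h import *
st()"
```

```text
clock: 3.85
position: [0.5396, -0.1539, 0.0601]
ee_rot: [-0.107, 0.7, -0.108, -0.698]
contact_force: [-0.7, 2.3, 8.2]
width: 0.0127
t 3.85 pos [ 0.5396 -0.1539  0.0601] jaw -107.49 tilt [ 0.003 -0.002 -1.   ] F [-0.7  2.3  8.2] M [0.33 0.08 0.02] w 0.0127 q [-0.4   0.4   1.78 -0.    0.95  1.48]
```

```bash
python3 -m crank '{"grip":[0,0,0,0,0,0,0,0,0,0],"slide":[[0,0,0.15],[0,0,0.2],[0,0,0.27],[0,0,0.33],[0,0,0.4],[0,0,0.46],[0,0,0.52],[0,0,0.58],[0,0,0.6],[0,0,0.6]],"roll":[-8,-16,-24,-32,-40,-48,-56,-63,-63,-63]}' 30; python3 -c "
from h import *
st()"
python3 -m crank '{"grip":[0.5,0.5,0.5,0.5,0.5,0.5,0.5,0.5,0.5,0.5,0,0,0,0,0],"slide":[[0,0,0],[0,0,0],[0,0,0],[0,0,0],[0,0,0],[0,0,0],[0,0,0],[0,0,0],[0,0,0],[0,0,0],[0,0,0],[0,0,0],[0,0,0],[0,0,0],[0,0,0]],"roll":[0,0,0,8,16,24,32,40,40,40,40,40,40,40,40]}' 30; python3 -c "
from h import *
st()"
```

```text
clock: 4.85
position: [0.539, -0.1542, 0.0651]
ee_rot: [-0.455, 0.541, -0.456, -0.54]
contact_force: [-0.3, -1.4, 5.6]
width: 0.0126
t 4.85 pos [ 0.539  -0.1542  0.0651] jaw -170.26 tilt [ 0.001 -0.002 -1.   ] F [-0.3 -1.4  5.6] M [-0.25  0.21 -0.02] w 0.0126 q [-0.4   0.4   1.78 -0.    0.97  2.57]
clock: 6.35
position: [0.5381, -0.1529, 0.0636]
ee_rot: [0.245, -0.663, 0.245, 0.664]
contact_force: [1.4, 0.2, -7.9]
width: 0.0125
t 6.35 pos [ 0.5381 -0.1529  0.0636] jaw -130.48 tilt [-0.001  0.001 -1.   ] F [ 1.4  0.2 -7.9] M [ 0.16 -0.19 -0.08] w 0.0125 q [-0.4   0.4   1.78  0.    0.97  1.88]
```

Pinching 40° off just swung the wing back with the jaws, as I should have foreseen. I'll lift, take a half turn and regrasp with plenty of wrist range.

```bash
python3 -m crank '{"grip":[0.5,0.5,0.5,0.5,0.5,0.5,0.5,0.5,0.5,0.5,0.5,0.5,0.5,0.5,0.5,0.5],"slide":[[0,0,0],[0,0,0],[0,0,2],[0,0,5],[0,0,5],[0,0,5],[0,0,5],[0,0,5],[0,0,5],[0,0,5],[0,0,5],[0,0,5],[0,0,5],[0,0,5],[0,0,5],[0,0,5]],"roll":[0,0,0,8,16,24,32,40,48,56,64,72,80,88,96,104]}' 30
python3 -m crank '{"grip":[0.5,0.5,0.5,0.5,0.5,0.5,0.5,0.5,0.5,0.5,0.5,0.5,0.5,0,0,0,0,0],"slide":[[0,0,0],[0,0,0],[0,0,0],[0,0,0],[0,0,0],[0,0,0],[0,0,0],[0,0,0],[0,0,0],[0,0,0],[0.1,-0.1,-2.5],[0.1,-0.1,-5],[0.1,-0.1,-5],[0.1,-0.1,-5],[0.1,-0.1,-5],[0.1,-0.1,-5],[0.1,-0.1,-5],[0.1,-0.1,-5]],"roll":[8,16,24,32,40,48,56,64,72,76,76,76,76,76,76,76,76,76]}' 30; python3 -c "
from h import *
st()"
```

```text
clock: 7.95
position: [0.539, -0.1536, 0.1152]
ee_rot: [0.375, 0.6, 0.373, -0.6]
contact_force: [0.9, 0.7, -0.2]
width: 0.0427
clock: 9.75
position: [0.5407, -0.1548, 0.0658]
ee_rot: [0.665, 0.244, 0.662, -0.245]
contact_force: [-0.3, -1.2, 5.7]
width: 0.0125
t 9.75 pos [ 0.5407 -0.1548  0.0658] jaw 49.54 tilt [ 0.003 -0.001 -1.   ] F [-0.3 -1.2  5.7] M [-0.14  0.08 -0.01] w 0.0125 q [-0.4   0.4   1.77 -0.    0.97 -1.27]
```

```bash
python3 -m crank '{"grip":[0,0,0,0,0,0,0,0,0,0],"slide":[[0,0,0.05],[0,0,0.1],[0,0,0.15],[0,0,0.2],[0,0,0.27],[0,0,0.33],[0,0,0.4],[0,0,0.46],[0,0,0.5],[0,0,0.5]],"roll":[-8,-16,-24,-32,-40,-48,-56,-64,-66,-66]}' 30; python3 -c "
from h import *
st()"
python3 -m crank '{"grip":[0.5,0.5,0.5,0.5,0.5,0.5],"slide":[[0,0,0],[0,0,0],[0,0,0],[0,0,2],[0,0,6],[0,0,8]],"roll":[0,0,0,0,0,0]}' 30; python3 - <<'E'
from meas import *
st()
t=snap('top');s=snap('scene')
print(s['frame'].shape)
cv2.imwrite('pics/l1.png',cv2.resize(s['frame'][130:250,220:380,::-1],None,fx=4,fy=4))
E
```

```text
clock: 10.75
position: [0.5387, -0.1554, 0.0709]
ee_rot: [-0.424, -0.565, -0.423, 0.567]
contact_force: [-4.9, -3.4, 10.1]
width: 0.0122
t 10.75 pos [ 0.5387 -0.1554  0.0709] jaw -16.42 tilt [-0.001 -0.003 -1.   ] F [-4.9 -3.4 10.1] M [-0.62  0.88  0.  ] w 0.0122 q [-0.4   0.39  1.77 -0.    0.98 -0.11]
clock: 11.35
position: [0.5409, -0.1544, 0.1516]
ee_rot: [0.424, 0.567, 0.422, -0.566]
contact_force: [0.1, -0.9, 0.1]
width: 0.0429
t 11.35 pos [ 0.5409 -0.1544  0.1516] jaw -16.46 tilt [ 0.003 -0.001 -1.   ] F [ 0.1 -0.9  0.1] M [-0.04 -0.06 -0.04] w 0.0429 q [-0.4   0.31  1.66  0.    1.17 -0.11]
(384, 512, 3)
```

View pics/l1.png

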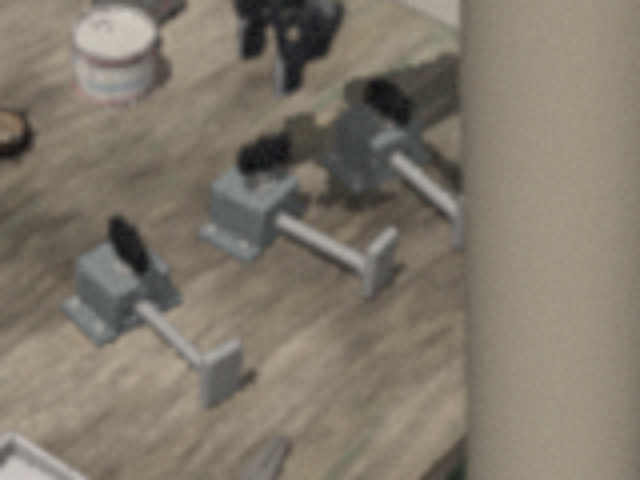

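The middle wing at (264,153) is raised and turned about 107° from its start. On to the left wing, at (128,245).

```bash
python3 -m crank '{"grip":[0.6,0.6,0.6,0.6,0.6,0.6,0.6,0.6,0.6,0.6,0.6,0.6,0.6],"slide":[[0,3,0],[0.9,7,0],[0.9,11,0],[0.9,14.1,0],[0.9,14.1,0],[0.9,14.1,0],[0.9,14.1,0],[0.9,14.1,0],[0.9,14.1,0],[0.9,14.1,0],[0.9,14.1,0],[0.9,14.1,0],[0.9,14.1,0]],"roll":[-8,-16,-24,-32,-40,-48,-56,-64,-72,-80,-88,-91,-91]}' 30; python3 - <<'E'
from h import *
st()
E
```

```text
clock: 12.75
position: [0.5477, -0.0129, 0.1478]
ee_rot: [0.107, -0.698, 0.107, 0.7]
contact_force: [-0.0, -0.6, -0.2]
width: 0.0512
t 12.75 pos [ 0.5477 -0.0129  0.1478] jaw -107.44 tilt [-0.003  0.001 -1.   ] F [-0.  -0.6 -0.2] M [-0.02 -0.03 -0.02] w 0.0512 q [-0.15  0.3   1.69  0.    1.15  1.72]
```

```bash
python3 -m crank '{"grip":[0.6,0.6,0.6,0.6,0.0,0.0,0.0,0.0,0.0,0.0],"slide":[[0.2,0,-4],[0.2,0,-8],[0.2,0,-9],[0.2,0,-9],[0.2,0,-9],[0.2,0,-9],[0.2,0,-9],[0.2,0,-9],[0.2,0,-9],[0.2,0,-9]],"roll":[0,0,0,0,0,0,0,0,0,0]}' 30; python3 -c "
from h import *
st()"
python3 -m crank '{"grip":[0,0,0,0],"slide":[[0,0,0],[0,0,0],[0,0,0.05],[0,0,0.05]],"roll":[4,8,12,12]}' 30; python3 -c "
from h import *
st()"
```

```text
clock: 13.75
position: [0.5524, -0.0125, 0.0612]
ee_rot: [-0.108, 0.7, -0.107, -0.697]
contact_force: [1.3, 4.3, 6.8]
width: 0.0122
t 13.75 pos [ 0.5524 -0.0125  0.0612] jaw -107.48 tilt [ 0.005  0.001 -1.   ] F [1.3 4.3 6.8] M [ 0.65 -0.13  0.03] w 0.0122 q [-0.15  0.39  1.8   0.    0.95  1.73]
clock: 14.15
position: [0.5525, -0.0121, 0.0607]
ee_rot: [-0.036, 0.708, -0.034, -0.705]
contact_force: [3.3, 3.4, 0.0]
width: 0.0122
t 14.15 pos [ 0.5525 -0.0121  0.0607] jaw -95.7 tilt [ 0.004  0.002 -1.   ] F [3.3 3.4 0. ] M [ 0.62 -0.47 -1.22] w 0.0122 q [-0.15  0.39  1.8   0.    0.95  1.52]
```

```bash
python3 -m crank '{"grip":[0,0,0,0,0],"slide":[[0,0.1,0],[0,0.1,0],[0,0.1,0.05],[0,0.1,0.1],[0,0.1,0.15]],"roll":[-8,-16,-24,-32,-40]}' 30; python3 -c "
from h import *
st()"
```

```text
clock: 14.65
position: [0.5519, -0.0131, 0.0633]
ee_rot: [-0.274, 0.653, -0.275, -0.65]
contact_force: [-1.1, -0.1, 9.1]
width: 0.0124
t 14.65 pos [ 0.5519 -0.0131  0.0633] jaw -135.72 tilt [ 0.003 -0.002 -1.   ] F [-1.1 -0.1  9.1] M [-0.21  0.22  0.17] w 0.0124 q [-0.15  0.39  1.8  -0.    0.95  2.22]
```

Left-handed too: solid CCW at -1.22 N m, free CW. Half-turn regrasp again.

```bash
python3 -m crank '{"grip":[0.5,0.5,0.5,0.5,0.5,0.5,0.5,0.5,0.5,0.5,0.5,0.5,0.5,0.5,0.5,0.5],"slide":[[0,0,0],[0,0,0],[0,0,2],[0,0,5],[0,0,5],[0,0,5],[0,0,5],[0,0,5],[0,0,5],[0,0,5],[0,0,5],[0,0,5],[0,0,5],[0,0,5],[0,0,5],[0,0,5]],"roll":[0,0,0,8,16,24,32,40,48,56,64,72,80,88,96,104]}' 30
python3 -m crank '{"grip":[0.5,0.5,0.5,0.5,0.5,0.5,0.5,0.5,0.5,0.5,0.5,0.5,0.5,0,0,0,0,0],"slide":[[0,0,0],[0,0,0],[0,0,0],[0,0,0],[0,0,0],[0,0,0],[0,0,0],[0,0,0],[0,0,0],[0,0,0],[0,-0.05,-2.5],[0,-0.05,-5],[0,-0.05,-5],[0,-0.05,-5],[0,-0.05,-5],[0,-0.05,-5],[0,-0.05,-5],[0,-0.05,-5]],"roll":[8,16,24,32,40,48,56,64,72,76,76,76,76,76,76,76,76,76]}' 30; python3 -c "
from h import *
st()"
```

```text
clock: 16.25
position: [0.5502, -0.0123, 0.1109]
ee_rot: [-0.348, -0.615, -0.348, 0.616]
contact_force: [0.5, 0.6, 0.4]
width: 0.0428
clock: 18.05
position: [0.5516, -0.0128, 0.0624]
ee_rot: [0.653, 0.273, 0.651, -0.273]
contact_force: [0.6, 0.2, 3.6]
width: 0.0123
t 18.05 pos [ 0.5516 -0.0128  0.0624] jaw 44.54 tilt [ 0.003 -0.    -1.   ] F [0.6 0.2 3.6] M [-0.06 -0.06 -0.07] w 0.0123 q [-0.15  0.39  1.8   0.    0.95 -0.93]
```

```bash
python3 -m crank '{"grip":[0,0,0,0,0,0,0,0,0,0,0,0],"slide":[[0,0,0.05],[0,0,0.1],[0,0,0.15],[0,0,0.2],[0,0,0.27],[0,0,0.33],[0,0,0.4],[0,0,0.46],[0,0,0.52],[0,0,0.58],[0,0,0.6],[0,0,0.6]],"roll":[-8,-16,-24,-32,-40,-48,-56,-64,-72,-80,-80,-80]}' 30; python3 -c "
from h import *
st()"
python3 -m crank '{"grip":[0.5,0.5,0.5,0.5,0.5,0.5],"slide":[[0,0,0],[0,0,0],[0,0,0],[0,0,2],[0,0,6],[0,0,8]],"roll":[0,0,0,0,0,0]}' 30; python3 -c "
from h import *
st()"
```

```text
clock: 19.25
position: [0.5494, -0.0129, 0.0686]
ee_rot: [-0.324, -0.628, -0.324, 0.629]
contact_force: [-2.6, -0.4, 8.7]
width: 0.0123
t 19.25 pos [ 0.5494 -0.0129  0.0686] jaw -35.44 tilt [-0.002 -0.001 -1.   ] F [-2.6 -0.4  8.7] M [-0.08  0.69  0.  ] w 0.0123 q [-0.15  0.38  1.79 -0.    0.97  0.47]
clock: 19.85
position: [0.5519, -0.0129, 0.1496]
ee_rot: [0.325, 0.629, 0.323, -0.628]
contact_force: [0.2, 0.5, -0.1]
width: 0.0426
t 19.85 pos [ 0.5519 -0.0129  0.1496] jaw -35.46 tilt [ 0.003 -0.001 -1.   ] F [ 0.2  0.5 -0.1] M [-0.03 -0.01 -0.02] w 0.0426 q [-0.15  0.3   1.69 -0.    1.15  0.47]
```

```bash
python3 -m crank '{"grip":[0,0,0,0,0,0,0,0,0,0,0,0,0,0],"slide":[[-4,0.6,0],[-8,1.3,0],[-12,2,0],[-15.7,2.6,0],[-15.7,2.6,0],[-15.7,2.6,0],[-15.7,2.6,0],[-15.7,2.6,0],[-15.7,2.6,-4],[-15.7,2.6,-8],[-15.7,2.6,-11.4],[-15.7,2.6,-11.4],[-15.7,2.6,-11.4],[-15.7,2.6,-11.4]],"roll":[-8,-16,-24,-32,-40,-48,-56,-64,-64,-64,-64,-64,-64,-64]}' 40; python3 - <<'E'
from meas import *
st()
s=snap('scene')
cv2.imwrite('pics/p1.png',cv2.resize(s['frame'][120:280,200:380,::-1],None,fx=4,fy=3.5)[:600])
E
```

```text
clock: 21.25
position: [0.3952, 0.0131, 0.0347]
ee_rot: [-0.058, 0.706, -0.058, -0.704]
contact_force: [-0.1, 0.6, 0.5]
width: 0.0001
t 21.25 pos [0.3952 0.0131 0.0347] jaw -99.46 tilt [ 0.003 -0.001 -1.   ] F [-0.1  0.6  0.5] M [-0.   -0.02  0.04] w 0.0001 q [-0.14  0.23  2.16 -0.    0.74  1.59]
```

View pics/p1.png

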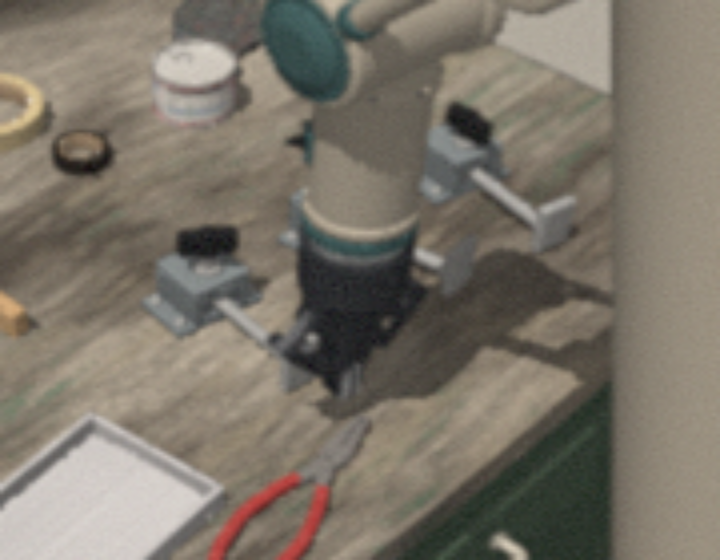

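```bash
python3 -m crank '{"grip":[0,0,0,0,0,0,0,0,0,0],"slide":[[0.99,-0.17,0],[1.97,-0.33,0],[2.5,-0.41,0],[2.96,-0.5,0],[3.5,-0.58,0],[3.94,-0.66,0],[4.5,-0.74,0],[4.93,-0.83,0],[5.4,-0.9,0],[5.9,-0.99,0]],"roll":[0,0,0,0,0,0,0,0,0,0]}' 40; python3 -c "
from h import *
st()"
python3 -m crank '{"grip":[0,0,0,0,0,0],"slide":[[0.5,-0.08,0],[0.99,-0.17,0],[1.5,-0.25,0],[1.97,-0.33,0],[2.5,-0.42,0],[2.96,-0.5,0]],"roll":[0,0,0,0,0,0]}' 40; python3 -c "
from h import *
st()"
```

```text
clock: 22.3
position: [0.4525, 0.0037, 0.033]
ee_rot: [0.059, -0.704, 0.058, 0.705]
contact_force: [-2.8, 3.2, -0.9]
width: 0.0001
t 22.3 pos [0.4525 0.0037 0.033 ] jaw -99.48 tilt [-0.001  0.001 -1.   ] F [-2.8  3.2 -0.9] M [0.51 0.49 0.06] w 0.0001 q [-0.15  0.31  2.04  0.    0.79  1.59]
clock: 22.9
position: [0.4827, -0.0017, 0.0333]
ee_rot: [-0.058, 0.705, -0.058, -0.705]
contact_force: [-2.9, 3.4, -1.4]
width: 0.0001
t 22.9 pos [ 0.4827 -0.0017  0.0333] jaw -99.46 tilt [ 0. -0. -1.] F [-2.9  3.4 -1.4] M [0.41 0.52 0.04] w 0.0001 q [-0.15  0.34  1.98 -0.    0.82  1.59]
```

```bash
python3 -m crank '{"grip":[0,0,0],"slide":[[0.4,-0.07,0],[0.79,-0.13,0],[0.99,-0.17,0]],"roll":[0,0,0]}' 40
python3 -m crank '{"grip":[0,0],"slide":[[0.3,-0.05,0],[0.4,-0.07,0]],"roll":[0,0]}' 40
python3 -m crank '{"grip":[0,0],"slide":[[0.2,-0.03,0],[0.4,-0.07,0]],"roll":[0,0]}' 40;python3 -c "
from h import *
st()"
```

```text
clock: 23.2
position: [0.4928, -0.0034, 0.0334]
ee_rot: [-0.058, 0.705, -0.058, -0.704]
contact_force: [-3.4, 2.2, -1.2]
width: -0.0004
clock: 23.4
position: [0.4966, -0.0041, 0.0334]
ee_rot: [-0.058, 0.705, -0.058, -0.704]
contact_force: [-2.8, 2.7, 0.4]
width: -0.0003
clock: 23.6
position: [0.4968, -0.0041, 0.0333]
ee_rot: [0.058, -0.702, 0.058, 0.707]
contact_force: [-11.2, 3.0, 8.8]
width: -0.0002
t 23.6 pos [ 0.4968 -0.0041  0.0333] jaw -99.45 tilt [-0.007  0.001 -1.   ] F [-11.2   3.    8.8] M [ 0.6   1.63 -0.02] w -0.0002 q [-0.15  0.36  1.95 -0.    0.84  1.59]
```

```bash
python3 -m crank '{"grip":[0,0],"slide":[[0.2,-0.03,0],[0.2,-0.03,0]],"roll":[0,0]}' 40
python3 -m crank '{"grip":[0,0,0,0,0,0,0,0],"slide":[[-1,0.2,0],[-3,0.5,0],[-3,0.5,4],[-3,0.5,8],[-6,-4,11],[-10,-8,11],[-12,-12,11],[-12,-15,11]],"roll":[0,0,0,0,2,7,14,14]}' 40
python3 - <<'E'
from meas import *
st()
for n in('top','scene'):
    s=snap(n,n+'1.png')
t=snap('top');cv2.imwrite('pics/z3.png',cv2.resize(t['frame'][110:260,120:350,::-1],None,fx=3.4,fy=3.4))
E
```

```text
clock: 23.8
position: [0.4968, -0.0042, 0.0331]
ee_rot: [0.058, -0.701, 0.058, 0.708]
contact_force: [-12.1, 3.1, 8.8]
width: -0.0001
clock: 24.6
position: [0.3811, -0.1566, 0.1446]
ee_rot: [0.03, 0.708, 0.028, -0.705]
contact_force: [0.9, -0.6, -0.3]
width: -0.0
t 24.6 pos [ 0.3811 -0.1566  0.1446] jaw -85.28 tilt [ 0.004 -0.004 -1.   ] F [ 0.9 -0.6 -0.3] M [-0.02 -0.03  0.01] w -0.0 q [-0.56  0.1   1.97 -0.    1.07  0.93]
```

View pics/z3.png

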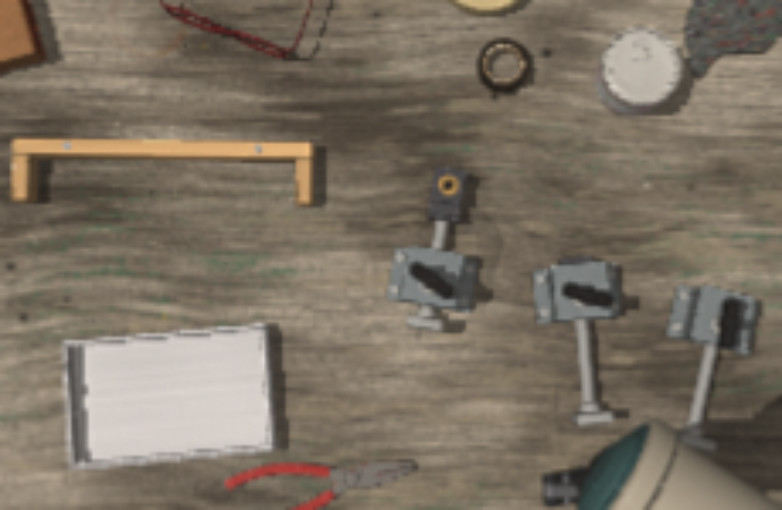

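L insert is out at (448,195) in the zoom, ahead of its holder. Next is the M rod.

```bash
python3 -m crank '{"grip":[0,0,0,0,0],"slide":[[0,-1.1,-4],[0,-1.1,-8],[0,-1.1,-11],[0,-1.1,-11],[0,-1.1,-11]],"roll":[0,0,0,0,0]}' 40; python3 -c "
from h import *
st()"
python3 -m crank '{"grip":[0,0,0,0,0,0,0,0,0,0,0,0,0,0,0,0,0],"slide":[[1,0.08,0],[2,0.16,0],[2.5,0.2,0],[3,0.25,0],[3.5,0.29,0],[4,0.33,0],[4.5,0.37,0],[5,0.41,0],[5.5,0.45,0],[6,0.49,0],[6.5,0.53,0],[7,0.57,0],[7.5,0.62,0],[8,0.66,0],[8.5,0.7,0],[9,0.74,0],[9.5,0.78,0]],"roll":[0,0,0,0,0,0,0,0,0,0,0,0,0,0,0,0,0]}' 40; python3 -c "
from h import *
st()"
```

```text
clock: 25.25
position: [0.3831, -0.1658, 0.0336]
ee_rot: [0.029, 0.707, 0.028, -0.706]
contact_force: [0.7, -0.3, -0.2]
width: 0.0003
t 25.25 pos [ 0.3831 -0.1658  0.0336] jaw -85.4 tilt [ 0.001 -0.    -1.   ] F [ 0.7 -0.3 -0.2] M [ 0.01 -0.01  0.02] w 0.0003 q [-0.58  0.26  2.12 -0.    0.76  0.92]
clock: 26.95
position: [0.4775, -0.1581, 0.0332]
ee_rot: [-0.028, -0.706, -0.028, 0.707]
contact_force: [-3.2, 2.4, -0.8]
width: -0.0003
t 26.95 pos [ 0.4775 -0.1581  0.0332] jaw -85.46 tilt [-0.  0. -1.] F [-3.2  2.4 -0.8] M [0.3  0.49 0.04] w -0.0003 q [-0.46  0.37  1.94 -0.    0.84  1.03]
```

```bash
python3 -m crank '{"grip":[0,0],"slide":[[0.3,0.03,0],[0.5,0.04,0]],"roll":[0,0]}' 40
python3 -m crank '{"grip":[0,0],"slide":[[0.2,0.02,0],[0.4,0.03,0]],"roll":[0,0]}' 40
python3 -m crank '{"grip":[0,0],"slide":[[0.2,0.02,0],[0.3,0.03,0]],"roll":[0,0]}' 40
```

```text
clock: 27.15
position: [0.4827, -0.1579, 0.0333]
ee_rot: [0.028, 0.707, 0.028, -0.706]
contact_force: [-4.3, 0.2, -0.8]
width: -0.0003
clock: 27.35
position: [0.4851, -0.1576, 0.0333]
ee_rot: [-0.028, -0.706, -0.028, 0.707]
contact_force: [-8.8, -0.4, 3.9]
width: 0.0
clock: 27.55
position: [0.4851, -0.1575, 0.0333]
ee_rot: [-0.029, -0.704, -0.029, 0.709]
contact_force: [-13.4, -2.2, 7.5]
width: -0.0
```

```bash
python3 -m crank '{"grip":[0,0,0,0,0,0],"slide":[[-1,-0.1,0],[-3,-0.3,0],[-3,-0.3,4],[-3,-0.3,8],[-7,-0.3,11.5],[-10,-0.3,11.5]],"roll":[0,0,0,0,0,0]}' 40
cat >> meas.py <<'E'
def insert(t,xy,z=.034,r=22,thr=78):
    c=proj(t,[[*xy,z]])[0].round().astype(int);x0,y0=c-r
    f=t['frame'][y0:y0+2*r+1,x0:x0+2*r+1].astype(int)
    br=((f[...,0]-f[...,2]>45)&(f[...,0]>95));dk=f.max(2)<thr
    m=cv2.morphologyEx((br|dk).astype(np.uint8),cv2.MORPH_CLOSE,np.ones((3,3)))
    n,l,s,cc=cv2.connectedComponentsWithStats(m)
    k=1+min(range(n-1),key=lambda i:np.hypot(*(cc[i+1]-r))+(1e3 if s[i+1,4]<40 else 0))
    cs=max(cv2.findContours((l==k).astype(np.uint8),0,2)[0],key=cv2.contourArea)
    b=cv2.minAreaRect((cs+[x0,y0]).astype(np.float32));p=ray(t,cv2.boxPoints(b),z)
    e=[p[1]-p[0],p[2]-p[1]];e.sort(key=lambda v:-np.hypot(*v[:2]));a=np.degrees(np.arctan2(e[0][1],e[0][0]))
    a=(a+90)%180-90
    by,bx=np.nonzero(br&(l==k));bp=ray(t,[[x0+bx.mean(),y0+by.mean()]],z)[0] if len(bx) else None
    print('ins',p.mean(0).round(4),'ang',a.round(1),'size',[np.hypot(*v[:2]).round(3) for v in e],'brass',bp,'A',s[k,4])
    return p.mean(0),a
E
python3 - <<'E'
from meas import *
st()
t=snap('top');cv2.imwrite('pics/z4.png',cv2.resize(t['frame'][120:245,140:345,::-1],None,fx=3.8,fy=3.8))
insert(t,(.637,-.028));insert(t,(.626,-.148))
E
```

```text
clock: 28.15
position: [0.3931, -0.1631, 0.1531]
ee_rot: [0.031, 0.711, 0.025, -0.702]
contact_force: [-0.4, 0.2, 0.0]
width: -0.0001
t 28.15 pos [ 0.3931 -0.1631  0.1531] jaw -85.43 tilt [ 0.012 -0.008 -1.   ] F [-0.4  0.2  0. ] M [-0.03  0.02 -0.01] w -0.0001 q [-0.56  0.11  1.94 -0.    1.08  0.93]
ins [ 0.6224 -0.0294  0.034 ] ang -8.6 size [np.float64(0.08), np.float64(0.046)] brass [ 0.6450731  -0.02634986  0.034     ] A 221
ins [ 0.6116 -0.1493  0.034 ] ang 4.8 size [np.float64(0.074), np.float64(0.043)] brass [ 0.63449542 -0.14383553  0.034     ] A 202
```

View pics/z4.png

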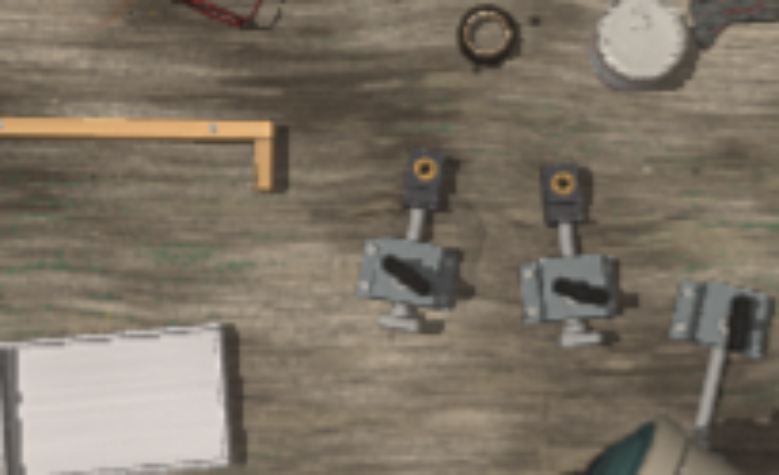

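Both inserts are out, at (425,180) and (563,193), with brass rings 8 mm ahead of the predicted centres. I'll grasp the L insert.

```bash
python3 -m crank '{"grip":[0.8,0.8,0.8,0.8,0.8,0.8,0.8,0.8,0.8,0.8],"slide":[[4,2.5,0],[8,5,0],[12,7,0],[16,9,0],[20,11.5,0],[24.4,13.7,0],[24.4,13.7,0],[24.4,13.7,0],[24.4,13.7,0],[24.4,13.7,0]],"roll":[-5,-10,-14,-14,-14,-14,-14,-14,-14,-14]}' 40;python3 -c "
from h import *
st()"
```

```text
clock: 29.2
position: [0.6323, -0.0239, 0.1486]
ee_rot: [-0.059, 0.705, -0.059, -0.705]
contact_force: [-0.1, -0.2, -0.2]
width: 0.0688
t 29.2 pos [ 0.6323 -0.0239  0.1486] jaw -99.53 tilt [ 0. -0. -1.] F [-0.1 -0.2 -0.2] M [0.05 0.02 0.03] w 0.0688 q [-0.15  0.41  1.5  -0.    1.22  1.59]
```

```bash
python3 -m crank '{"grip":[0.8,0.8,0.8,0.8,0.8,0.8,0,0,0,0,0,0,0],"slide":[[0.5,-0.2,-4],[0.5,-0.2,-8],[0.5,-0.2,-11],[0.5,-0.2,-13],[0.5,-0.2,-14.2],[0.5,-0.2,-14.2],[0.5,-0.2,-14.2],[0.5,-0.2,-14.2],[0.5,-0.2,-14.2],[0.5,-0.2,-14.2],[0.5,-0.2,-14.2],[0.5,-0.2,-14.2],[0.5,-0.2,-14.2]],"roll":[0,0,0,0,0,0,0,0,0,0,0,0,0]}' 60;python3 -c "
from h import *
st()"
```

```text
clock: 30.5
position: [0.6394, -0.0254, 0.0081]
ee_rot: [-0.058, 0.706, -0.058, -0.704]
contact_force: [0.2, -0.9, 6.8]
width: 0.0292
t 30.5 pos [ 0.6394 -0.0254  0.0081] jaw -99.46 tilt [ 0.003 -0.001 -1.   ] F [ 0.2 -0.9  6.8] M [-0.01  0.11 -0.  ] w 0.0292 q [-0.15  0.56  1.65 -0.    0.93  1.59]
```

```bash
python3 -m crank '{"grip":[0,0,0,0,0],"slide":[[0,0,3],[0,0,7],[0,0,10],[0,0,10],[0,0,10]],"roll":[0,0,0,0,0]}' 60
cat >> meas.py <<'E'
def tray(t,c=(.45,.23)):
    f=t['frame'];h=cv2.cvtColor(f,cv2.COLOR_RGB2HSV)
    m=((h[...,2]>125)&(h[...,1]<35)).astype(np.uint8)
    p=proj(t,[[*c,.026]])[0].astype(int);w=np.zeros_like(m);w[max(p[1]-55,0):p[1]+55,max(p[0]-55,0):p[0]+55]=1
    m=cv2.morphologyEx(m*w,cv2.MORPH_OPEN,np.ones((3,3)))
    cs=max(cv2.findContours(m,0,2)[0],key=cv2.contourArea)
    b=cv2.minAreaRect(cs);P=ray(t,cv2.boxPoints(b),.026)
    e=[P[1]-P[0],P[2]-P[1]];e.sort(key=lambda v:-np.hypot(*v[:2]));v=e[0]*np.sign(e[0][1])
    print('tray',P.mean(0).round(4),'ang',np.degrees(np.arctan2(-v[0],v[1])).round(2),'size',[np.hypot(*q[:2]).round(3) for q in e],'px',b)
    return cs
E
python3 - <<'E'
from meas import *
st()
t=snap('top');cs=tray(t)
f=t['frame'][:,:,::-1].copy()
z=cv2.resize(f[185:265,115:225],None,fx=7,fy=7)
cv2.polylines(z,[((cs-[115,185])*7+3).astype(np.int32)],True,(0,0,255),1)
cv2.imwrite('pics/z5.png',z)
E
```

```text
clock: 31.0
position: [0.6378, -0.0251, 0.1063]
ee_rot: [-0.058, 0.705, -0.058, -0.705]
contact_force: [-0.2, 1.0, -3.1]
width: 0.0291
t 31.0 pos [ 0.6378 -0.0251  0.1063] jaw -99.46 tilt [ 0. -0. -1.] F [-0.2  1.  -3.1] M [-0.04  0.03 -0.04] w 0.0291 q [-0.15  0.46  1.55 -0.    1.14  1.59]
tray [0.443  0.2255 0.026 ] ang 5.9 size [np.float64(0.175), np.float64(0.122)] px ((171.31968688964844, 226.01641845703125), (38.2966194152832, 55.31733703613281), 84.80557250976562)
```

View pics/z5.png

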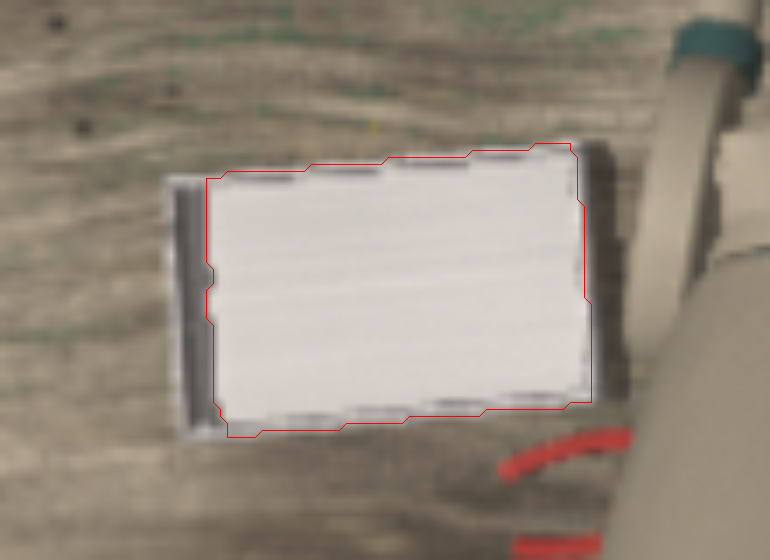

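Tray rim corners in this crop: (165,178), (572,142), (593,403), (183,440). That puts the centre at about (0.4425, 0.234), turned 5.7°. Placing at the +y half.

```bash
python3 -m crank '{"grip":[0,0,0,0,0,0,0,0,0,0,0,0,0,0],"slide":[[-2,3,1],[-4,6,1],[-6.5,10,1],[-9,14,1],[-12,18,1],[-15,22.5,1],[-18,27,1],[-20,30.1,1],[-20,30.1,1],[-20,30.1,-1],[-20,30.1,-4],[-20,30.1,-5],[-20,30.1,-5],[-20,30.1,-5]],"roll":[2,4,6,8,10,12,14,15,15,15,15,15,15,15]}' 80; python3 - <<'E'
from h import *
st()
t=snap('scene','scene_p.png')
cv2.imwrite('pics/z6.png',cv2.resize(t['frame'][190:330,150:320,::-1],None,fx=4,fy=4))
E
```

```text
clock: 32.45
position: [0.4384, 0.2755, 0.0562]
ee_rot: [-0.034, -0.706, -0.034, 0.707]
contact_force: [-0.4, 0.2, -1.1]
width: 0.0287
t 32.45 pos [0.4384 0.2755 0.0562] jaw -84.5 tilt [-0.001 -0.    -1.   ] F [-0.4  0.2 -1.1] M [-0.05  0.   -0.03] w 0.0287 q [ 0.43  0.35  1.88 -0.    0.91  1.9 ]
```

View pics/z6.png

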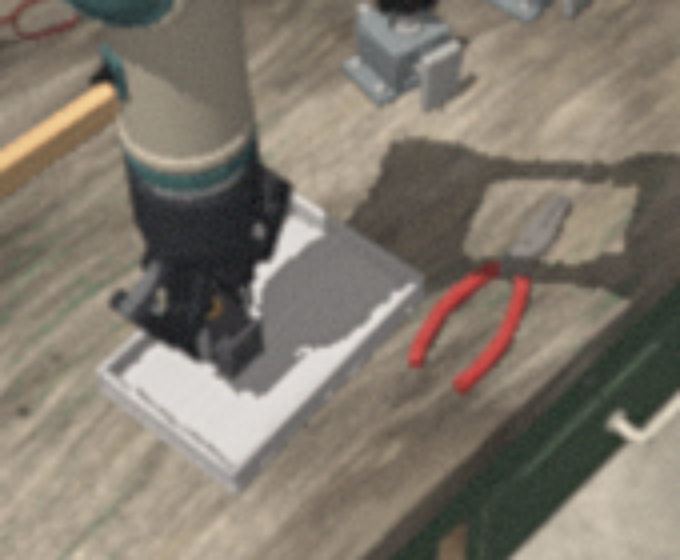

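The insert is held level over the tray at (235,345). Lower and release.

```bash
python3 -m crank '{"grip":[0,0,0,0,0],"slide":[[0,0,-2],[0,0,-3.5],[0,0,-4],[0,0,-4.2],[0,0,-4.2]],"roll":[0,0,0,0,0]}' 80; python3 -c "
from h import *
st()"
python3 -m crank '{"grip":[0.6,0.6,0.6,0.6,0.6,0.6,0.6],"slide":[[0,0,0],[0,0,0],[0,0,0],[0,0,2],[0,0,6],[0,0,10],[0,0,10]],"roll":[0,0,0,0,0,0,0]}' 80; python3 -c "
from h import *
st()"
```

```text
clock: 33.0
position: [0.4388, 0.276, 0.015]
ee_rot: [0.034, 0.707, 0.034, -0.706]
contact_force: [-0.0, -0.3, -1.6]
width: 0.0286
t 33.0 pos [0.4388 0.276  0.015 ] jaw -84.47 tilt [ 0.001  0.001 -1.   ] F [-0.  -0.3 -1.6] M [0.   0.01 0.02] w 0.0286 q [ 0.43  0.41  1.92 -0.    0.81  1.9 ]
clock: 33.7
position: [0.442, 0.2777, 0.1199]
ee_rot: [0.033, 0.71, 0.036, -0.702]
contact_force: [1.2, 1.0, -0.2]
width: 0.0515
t 33.7 pos [0.442  0.2777 0.1199] jaw -84.45 tilt [ 0.011  0.005 -1.   ] F [ 1.2  1.  -0.2] M [-0.04 -0.03  0.01] w 0.0515 q [ 0.43  0.28  1.8  -0.    1.05  1.9 ]
```

```bash
python3 - <<'E'
from meas import *
t=snap('top','top2.png');insert(t,(.626,-.148))
E
python3 -m crank '{"grip":[0.8,0.8,0.8,0.8,0.8,0.8,0.8,0.8,0.8,0.8,0.8,0.8],"slide":[[1,-3,3],[3,-7,3],[5,-11,3],[7,-15,3],[9,-20,3],[11,-25,3],[13.5,-30,3],[16,-36,3],[18.7,-42.3,3],[18.7,-42.3,3],[18.7,-42.3,3],[18.7,-42.3,3]],"roll":[0,0,0,0,0,0,-1,-1,-1,-1,-1,-1]}' 40;python3 -c "
from h import *
st()"
```

```text
ins [ 0.6126 -0.1503  0.034 ] ang 0.3 size [np.float64(0.075), np.float64(0.042)] brass [ 0.63518484 -0.14725489  0.034     ] A 186
clock: 34.95
position: [0.6243, -0.1479, 0.1423]
ee_rot: [-0.027, -0.705, -0.028, 0.708]
contact_force: [-0.3, 0.6, -1.1]
width: 0.0684
t 34.95 pos [ 0.6243 -0.1479  0.1423] jaw -85.6 tilt [-0.003  0.002 -1.   ] F [-0.3  0.6 -1.1] M [ 0.03  0.04 -0.  ] w 0.0684 q [-0.34  0.43  1.49  0.    1.22  1.15]
```

```bash
python3 -m crank '{"grip":[0.8,0.8,0.8,0.8,0.8,0.8,0,0,0,0,0,0,0],"slide":[[0.2,0.1,-4],[0.2,0.1,-8],[0.2,0.1,-11],[0.2,0.1,-12.7],[0.2,0.1,-13.5],[0.2,0.1,-13.5],[0.2,0.1,-13.5],[0.2,0.1,-13.5],[0.2,0.1,-13.5],[0.2,0.1,-13.5],[0.2,0.1,-13.5],[0.2,0.1,-13.5],[0.2,0.1,-13.5]],"roll":[0,0,0,0,0,0,0,0,0,0,0,0,0]}' 80;python3 -c "
from h import *
st()"
python3 -m crank '{"grip":[0,0,0,0,0],"slide":[[0,0,3],[0,0,7],[0,0,10],[0,0,10],[0,0,10]],"roll":[0,0,0,0,0]}' 80
python3 - <<'E'
from meas import *
st()
t=snap('top','top3.png');tray(t)
z=cv2.resize(t['frame'][120:260,110:310,::-1],None,fx=4,fy=4)
cv2.imwrite('pics/z7.png',z)
E
```

```text
clock: 36.25
position: [0.6284, -0.1465, 0.0112]
ee_rot: [0.028, 0.708, 0.028, -0.705]
contact_force: [-0.3, -0.1, 6.1]
width: 0.0285
t 36.25 pos [ 0.6284 -0.1465  0.0112] jaw -85.47 tilt [ 0.003 -0.001 -1.   ] F [-0.3 -0.1  6.1] M [0.12 0.07 0.03] w 0.0285 q [-0.34  0.56  1.64  0.    0.94  1.15]
clock: 36.75
position: [0.6269, -0.1462, 0.1095]
ee_rot: [0.028, 0.707, 0.028, -0.706]
contact_force: [0.3, 0.5, -2.2]
width: 0.0284
t 36.75 pos [ 0.6269 -0.1462  0.1095] jaw -85.47 tilt [ 0. -0. -1.] F [ 0.3  0.5 -2.2] M [-0.07  0.08  0.01] w 0.0284 q [-0.34  0.46  1.53 -0.    1.15  1.15]
tray [0.443  0.2255 0.026 ] ang 5.78 size [np.float64(0.174), np.float64(0.122)] px ((171.32362365722656, 226.01568603515625), (38.381996154785156, 55.270957946777344), 84.92039489746094)
```

View pics/z7.png

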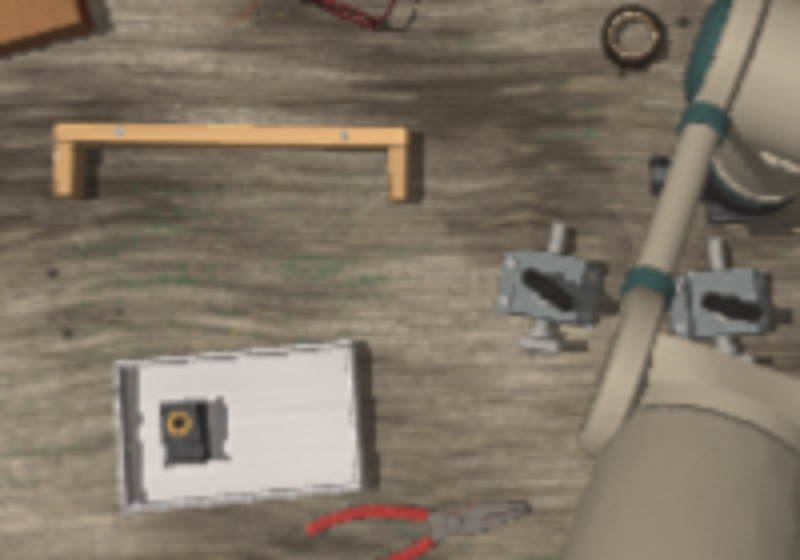

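Insert 1 lies flat in the tray at (185,432) and the tray hasn't moved. I'll carry insert 2, raised to clear the L wing.

```bash
python3 -m crank '{"grip":[0,0,0,0,0,0,0,0,0,0,0,0,0,0,0],"slide":[[0,0,3],[0,2,5],[-1,5,6],[-3,9,6],[-6,13,6],[-9,17,6],[-12,21,6],[-15,25.5,6],[-18,30,5],[-18,33.8,3],[-18,33.8,0],[-18,33.8,-3],[-18,33.8,-5],[-18,33.8,-5],[-18,33.8,-5]],"roll":[1,1,1,1,1,1,1,1,1,1,1,1,1,1,1]}' 80; python3 - <<'E'
from h import *
st()
t=snap('scene','scene_p2.png')
cv2.imwrite('pics/z8.png',cv2.resize(t['frame'][190:330,150:320,::-1],None,fx=4,fy=4))
E
```

```text
clock: 38.3
position: [0.4462, 0.1915, 0.0583]
ee_rot: [-0.034, -0.705, -0.034, 0.707]
contact_force: [1.1, -0.3, -1.4]
width: 0.0284
t 38.3 pos [0.4462 0.1915 0.0583] jaw -84.47 tilt [-0.003 -0.001 -1.   ] F [ 1.1 -0.3 -1.4] M [-0.01 -0.   -0.01] w 0.0284 q [ 0.26  0.31  1.94 -0.    0.89  1.74]
```

View pics/z8.png

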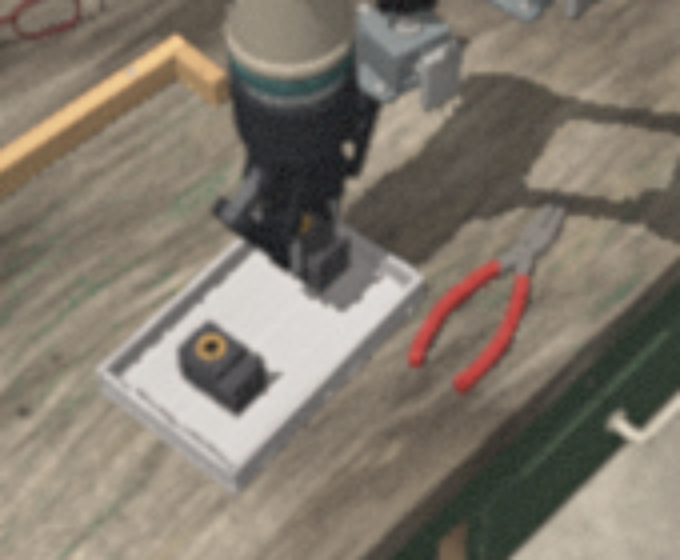

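Insert 2 is held over the free half at (322,262). Lower and release.

```bash
python3 -m crank '{"grip":[0,0,0,0,0],"slide":[[0,0,-2],[0,0,-3.4],[0,0,-3.9],[0,0,-4.1],[0,0,-4.1]],"roll":[0,0,0,0,0]}' 80; python3 -c "
from h import *
st()"
python3 -m crank '{"grip":[0.6,0.6,0.6,0.6,0.6,0,0,0,0,0,0],"slide":[[0,0,0],[0,0,0],[0,0,0],[0,0,2],[0,0,6],[0,0,10],[-3,1,10],[-7,3,10],[-10.5,3.7,10],[-10.5,3.7,10],[-10.5,3.7,10]],"roll":[0,0,0,0,0,0,0,0,0,0,0]}' 80; python3 - <<'E'
from meas import *
st()
t=snap('top','top4.png')
z=cv2.resize(t['frame'][120:270,110:260,::-1],None,fx=4,fy=4)
cv2.imwrite('pics/z9.png',z)
c=[(165/7+115,178/7+185),(572/7+115,142/7+185),(593/7+115,403/7+185),(183/7+115,440/7+185)]
P=ray(t,np.array(c)-.45,.026);print(P.round(4),P.mean(0))
# fence inner edges
F=ray(t,np.array([(83/4+110,146/4+120),(390/4+110,148/4+120)]),.03);print('face',F.round(4))
E
```

```text
clock: 38.85
position: [0.4478, 0.1919, 0.019]
ee_rot: [0.034, 0.707, 0.034, -0.706]
contact_force: [0.7, 0.8, -1.9]
width: 0.0284
t 38.85 pos [0.4478 0.1919 0.019 ] jaw -84.48 tilt [ 0.001  0.    -1.   ] F [ 0.7  0.8 -1.9] M [0.01 0.08 0.02] w 0.0284 q [ 0.26  0.37  1.99 -0.    0.78  1.74]
clock: 39.95
position: [0.342, 0.2291, 0.1188]
ee_rot: [0.035, 0.707, 0.035, -0.706]
contact_force: [1.1, 0.1, 0.4]
width: -0.0003
t 39.95 pos [0.342  0.2291 0.1188] jaw -84.37 tilt [ 0.002  0.    -1.   ] F [1.1 0.1 0.4] M [-0.02 -0.01 -0.06] w -0.0003 q [ 0.42  0.13  2.01 -0.    1.    1.89]
[[0.4924 0.332  0.026 ]
 [0.5108 0.1489 0.026 ]
 [0.3925 0.1362 0.026 ]
 [0.3749 0.3189 0.026 ]] [0.44267768 0.2340097  0.026     ]
face [[0.6633 0.361  0.03  ]
 [0.6661 0.1162 0.03  ]]
```

View pics/z9.png

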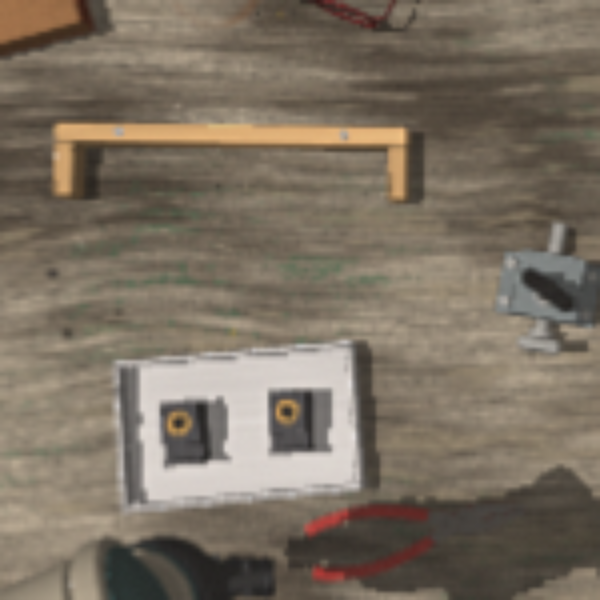

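Both inserts lie in the tray, at (187,432) and (292,420). I'll lower the shut fingers behind the tray and push the first part.

```bash
python3 -m crank '{"grip":[0,0,0,0,0,0],"slide":[[0,0.1,-4],[0,0.1,-8],[0,0.1,-10.5],[0,0.1,-10.5],[1,0.15,-10.5],[2,0.2,-10.5]],"roll":[0,0,0,0,0,0]}' 80;python3 -c "
from h import *
st()"
python3 -m crank '{"grip":[0,0,0,0,0,0,0,0,0,0,0,0,0,0],"slide":[[0.6,0.06,0],[1.2,0.12,0],[1.9,0.19,0],[2.6,0.26,0],[3.3,0.33,0],[4,0.4,0],[4.7,0.47,0],[5.4,0.54,0],[6.1,0.6,0],[6.8,0.67,0],[7.5,0.74,0],[8.2,0.8,0],[8.9,0.87,0],[9.5,0.93,0]],"roll":[0,0,0,-0.3,-0.6,-0.9,-1.2,-1.5,-1.8,-2.1,-2.4,-2.7,-3,-3]}' 80;python3 - <<'E'
from meas import *
st()
t=snap('top','top5.png');tray(t,(.53,.24))
z=cv2.resize(t['frame'][130:250,115:225,::-1],None,fx=5,fy=5)
cv2.imwrite('pics/z10.png',z)
E
```

```text
clock: 40.6
position: [0.365, 0.2314, 0.0146]
ee_rot: [0.034, 0.708, 0.034, -0.705]
contact_force: [0.5, 0.7, 0.3]
width: -0.0001
t 40.6 pos [0.365  0.2314 0.0146] jaw -84.48 tilt [ 0.004  0.001 -1.   ] F [0.5 0.7 0.3] M [-0.04 -0.02 -0.01] w -0.0001 q [ 0.4   0.31  2.11 -0.    0.71  1.88]
clock: 42.0
position: [0.4554, 0.2397, 0.0137]
ee_rot: [-0.016, -0.706, -0.015, 0.708]
contact_force: [-5.3, -1.0, 2.5]
width: 0.0001
t 42.0 pos [0.4554 0.2397 0.0137] jaw -87.48 tilt [-0.004 -0.001 -1.   ] F [-5.3 -1.   2.5] M [-0.02  0.83  0.06] w 0.0001 q [0.35 0.41 1.93 0.   0.81 1.88]
tray [0.5288 0.2326 0.026 ] ang 0.84 size [np.float64(0.178), np.float64(0.116)] px ((170.0, 199.0), (36.0, 56.0), 90.0)
```

View pics/z10.png

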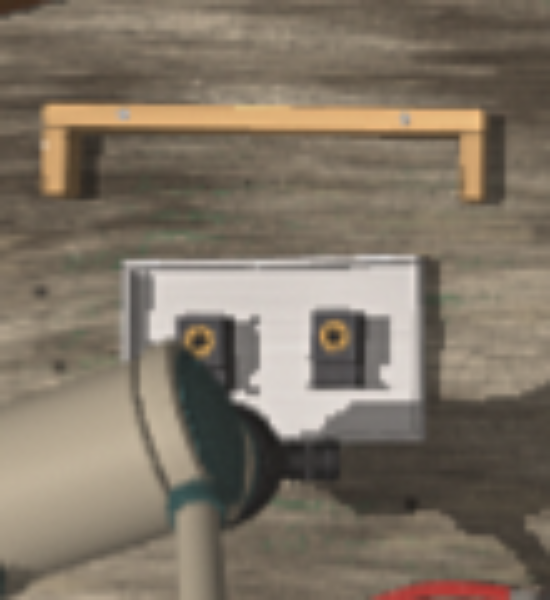

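The tray's front rim runs from (122,262) to (425,257), nearly parallel to the rail, which runs from (43,105) to (485,110). It sits well between the stubs, with both inserts inside. I'll carry on.

```bash
python3 -m crank '{"grip":[0,0,0,0,0,0,0,0,0,0,0],"slide":[[0.6,0.05,0],[1.2,0.1,0],[1.9,0.15,0],[2.6,0.2,0],[3.3,0.25,0],[4,0.3,0],[4.7,0.35,0],[5.4,0.4,0],[6,0.4,0],[6.5,0.4,0],[7,0.4,0]],"roll":[-0.2,-0.5,-0.8,-1.1,-1.4,-1.7,-2,-2,-2,-2,-2]}' 80;python3 -c "
from h import *
st()"
python3 -m crank '{"grip":[0,0,0],"slide":[[0.3,0,0],[0.6,0,0],[0.6,0,0]],"roll":[0,0,0]}' 80
python3 -m crank '{"grip":[0,0,0],"slide":[[0.2,0,0],[0.4,0,0],[0.4,0,0]],"roll":[0,0,0]}' 80
```

```text
clock: 43.15
position: [0.5264, 0.244, 0.0135]
ee_rot: [-0.003, -0.706, -0.003, 0.708]
contact_force: [-5.3, -0.1, 3.3]
width: -0.0
t 43.15 pos [0.5264 0.244  0.0135] jaw -89.47 tilt [-0.002 -0.    -1.   ] F [-5.3 -0.1  3.3] M [-0.02  0.89 -0.04] w -0.0 q [0.31 0.48 1.78 0.   0.88 1.88]
clock: 43.45
position: [0.5334, 0.2441, 0.0134]
ee_rot: [0.003, 0.707, 0.003, -0.707]
contact_force: [-4.0, 0.1, 2.7]
width: -0.0
clock: 43.75
position: [0.537, 0.2441, 0.0134]
ee_rot: [-0.003, -0.707, -0.003, 0.707]
contact_force: [-4.4, -0.0, 2.6]
width: -0.0002
```

```bash
python3 -m crank '{"grip":[0,0,0],"slide":[[0.2,0,0],[0.4,0,0],[0.4,0,0]],"roll":[0,0,0]}' 80
python3 -m crank '{"grip":[0,0,0],"slide":[[0.2,0,0],[0.4,0,0],[0.4,0,0]],"roll":[0,0,0]}' 80
```

```text
clock: 44.05
position: [0.5378, 0.2438, 0.0132]
ee_rot: [-0.004, -0.705, -0.003, 0.709]
contact_force: [-10.1, 0.0, 7.5]
width: -0.0001
clock: 44.35
position: [0.5385, 0.2429, 0.0129]
ee_rot: [-0.004, -0.702, -0.002, 0.712]
contact_force: [-15.8, -2.1, 10.5]
width: -0.0004
```

```bash
python3 -m crank '{"grip":[0,0,0],"slide":[[0.2,0,0],[0.4,0,0],[0.4,0,0]],"roll":[0,0,0]}' 80; python3 -c "
from h import *
st()"
python3 -m crank '{"grip":[0,0,0,0,0,0,0,0],"slide":[[-1,0,0],[-4,0,0],[-8,0,0],[-8,0,4],[-10,-4,8],[-14,-8,11],[-16,-12,12],[-16,-16,12]],"roll":[0,0,0,0,0,0,0,0]}' 80; python3 - <<'E'
from meas import *
st()
t=snap('top','top6.png');tray(t,(.6,.24))
z=cv2.resize(t['frame'][140:215,115:225,::-1],None,fx=7,fy=7)
cv2.imwrite('pics/z11.png',z)
E
```

```text
clock: 44.65
position: [0.5386, 0.2427, 0.0127]
ee_rot: [-0.004, -0.7, -0.002, 0.714]
contact_force: [-21.9, -0.6, 15.5]
width: -0.0002
t 44.65 pos [0.5386 0.2427 0.0127] jaw -89.49 tilt [-0.021 -0.004 -1.   ] F [-21.9  -0.6  15.5] M [-0.11  3.41 -0.05] w -0.0002 q [0.3  0.5  1.74 0.   0.91 1.86]
clock: 45.45
position: [0.391, 0.089, 0.135]
ee_rot: [0.005, 0.71, 0.004, -0.704]
contact_force: [1.5, -1.0, 0.5]
width: -0.0003
t 45.45 pos [0.391 0.089 0.135] jaw -89.27 tilt [ 0.008 -0.    -1.   ] F [ 1.5 -1.   0.5] M [-0.06 -0.05 -0.03] w -0.0003 q [ 0.05  0.09  2.01 -0.    1.03  1.61]
tray [0.6047 0.2296 0.026 ] ang -0.7 size [np.float64(0.173), np.float64(0.112)] px ((171.7355194091797, 175.49221801757812), (54.00605392456055, 34.57328414916992), 1.6846843957901)
```

View pics/z11.png

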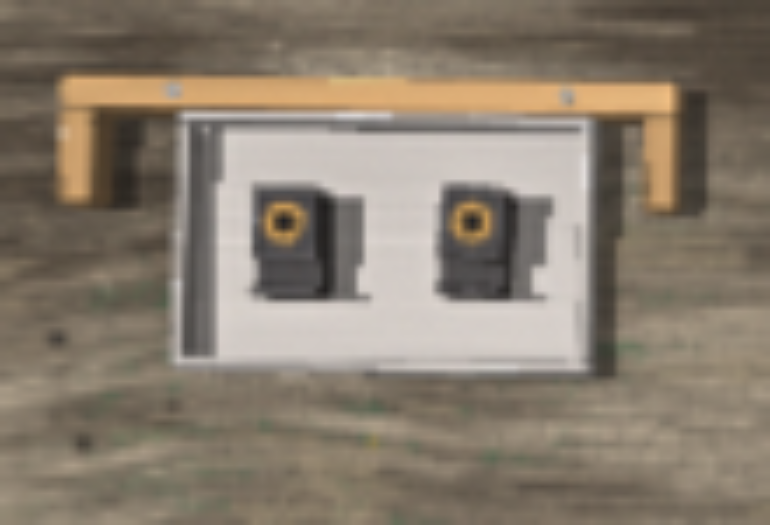

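The tray is flush along the rail (front rim (180,115) to (595,120), no gap), between the stubs, with both inserts flat on its floor. Last I check the bystanders and hand in.

```bash
python3 - <<'E'
from h import *
t=snap('top'); a=np.load('top0.npy').astype(int);b=t['frame'].astype(int)
for n,(x,y) in {'roll':(268,129),'tin':(308,130)}.items():
    print(n,np.abs(a[y-14:y+15,x-14:x+15]-b[y-14:y+15,x-14:x+15]).mean().round(2))
st(); print(manip.sign_off())
E
```

```text
roll 1.08
tin 1.25
t 45.55 pos [0.3916 0.0849 0.1344] jaw -89.8 tilt [ 0.007 -0.003 -1.   ] F [0.5 1.  0. ] M [-0.    0.    0.01] w 0.0 q [ 0.04  0.09  2.01 -0.    1.03  1.61]
the job is handed in; nothing more can be done
None
```

The job is done and handed in at 45.6 s of the 210 s. Two holders, the left and the middle one as seen from above, had inserts. The right one was empty, so I left it alone.

- **Screws:** both went solid counter-clockwise (-2.07 and -1.22 N m) and turned freely clockwise, so both are left-hand. I loosened each to about 107° (1.87 rad) from where it started, with the wing lifting as expected. On the middle screw, one off-angle regrip turned the wing back about 40°. I redid it with a half-turn grasp before pushing its rod.
- **Rods:** I pushed each one to its dead stop only after its screw was loose. The push took about 3–5 N, then 12–13 N at the stop.
- **Inserts:** both were placed in the tray. The last picture shows them lying flat on its floor.
- **Tray:** I pushed it against the fence with 22 N and no twisting. The last picture shows it flush along the rail with room to both stubs.
- **Bystanders:** the image around the tape roll and the tin is unchanged from the start, apart from noise.
- **Disagreements:** the tray angle from my colour mask read -0.7° at the end, against about +0.5° for the fence. The mask leaves out one shaded wall, so I trusted the rim edges and the force reading instead. I did not look at screws or rods again after the last push.

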